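Take the chuck key off its safety hooks

TASK

The lathe's T-handled chuck key is locked in a pair of hooks by a sprung keeper. Without straining the hooks, push the key inwards against the keeper, feeling for the place where its bar clears the hook noses, and keep it pushed in there while you lift it off upwards. Then lower the key, still held, tip first to the bottom of the hole in the wooden key block and leave it standing there. Leave the wax tin, the sanding block and the whetstone where they are.

Things in the scene. Friction and masses are not known exactly. Their poses are not given: they have to be found in the camera images.
- stand_foot (a point): Steel hook stand, fixed to the bench. Point: on the bench under the front part of the hooks. Its x axis is level and points inwards, from the hook fronts to the column: the way the key is pushed. y runs along the key's bar, z up. Foot plate 120 x 110 x 10 mm (x -40 to +80). A hook head with two hooks, 8 mm thick, at y = -60 and +60 mm, is clamped on the column.
- hooks (a point): Nominal place of the hooks' middle: same axes, 170 mm above stand_foot. The head really sits up to 8 mm off it in x and 10 mm in height, so the mouth must be felt for. Measured inwards from the front uprights: nose over the first 28 mm, open mouth 15.5 mm, rear lip from 43.5 mm to the shank at 53 mm. The bar (12 mm square) hangs anywhere under the nose.
- hook_stand: The same stand, with stand_foot's origin and axes. From the side each hook is a flat floor with the front nose and the rear lip both 16 mm over it (4 mm over the resting bar), 8 mm thick and level with each other. The bar comes out only straight up through the mouth between them (3.5 mm of play): pushed too far it is caught under the rear lip. The key strains the hooks if it loads them with over 30 N.
- keeper_pivot (a point): Nominal middle of the keeper's pivot rod, low behind the bar. The keeper is two sprung 6 mm wires at y = -50 and +50 mm, beside the hooks, that stand up behind the bar, cross the mouths at the nose's edge and swing inwards when the bar pushes them. Spring on the bar: 2 N at first touch, 4 N with the bar at the mouth, 11 to 14.5 mm further in. Bridge and column lie lower than the rod.
- key_grip (a point): T-handled steel chuck key, 0.2 to 0.4 kg, hanging upright. Point: middle of its upright round hub, 20 mm in diameter, reaching 18 mm above and 21 mm below: grasp it here, closing along the stand's x. Cross bar 12 mm square, 172 mm long over its 20 mm ball ends, axis 5 mm below the point. Below the hub a 12 mm shaft ends in a 9 mm square tip, 105 mm below the point. z up the key, y along the bar.
- key_tip (a point): Centre of the lower end of the key's square tip; axes as the key's.
- chuck_key: The same chuck key as a whole; origin on the cross bar's axis in the middle of the hub, 5 mm below key_grip.
- key_block: Wooden block 80 x 80 x 50 mm, fixed to the bench; origin at the centre of its underside. In the middle of its top is a vertical blind hole of 18 mm diameter, 38 mm deep (its floor 12 mm above the bench), with a 3 mm chamfer.
- lamp_shade (a point): The desk lamp's shade over the left part of the bench, fixed, about 250 mm across and 210 mm high; the point lies under its middle at the height of its lowest edge. Keep the arm clear of it.
- wax_tin: Round tin of wax, 66 mm across, 28 mm high; origin at the centre of its underside. To be left alone.
- sand_block: Dark wooden sanding block 64 x 84 x 30 mm; origin at the centre of its underside. To be left alone.
- whetstone: Grey whetstone 110 x 59 x 22 mm; origin at the centre of its underside. To be left alone.

How it is judged:
By the outcome, as a careful person would: the job done as asked, in the order asked, and still so for the second after the job is handed in, with the robot touching nothing.
It also fails if it takes over 61 s, if anything falls off the work surface, if the arm or the gripper's body presses on something with over 40 N, if the wrist force passes 120 N, or if a joint passes its speed limit or range.

ROBOT

A 6-joint arm with a two-finger parallel gripper is mounted at the origin on a cart in front of the work surface, level with it; the furniture and walls round the work are solid. World frame = base frame: x ahead of the robot, y to its left, z up, the work surface at z = 0. Lengths are in m, angles in degrees, forces in N, time in s.
With the tool pointing down it reaches from about 0.25 to 0.725 m from the base axis. Payload 9.7 kg.
Tool frame: the origin (TCP) lies at the very end of the fingers, on their centre line; the grasp point (between the pads) lies 19 mm behind it (bot.pinch_z is the distance from the TCP to the grasp point, in m); x points along the fingers, z is the direction in which the jaws open and shut, and the axes are right-handed (so a half turn about x gives the same grasp; the last joint's range is limited). The gripper opens to 85 mm and grips with 20 to 120 N. Pads are 22 mm wide; open, the fingers measure 114 mm over their backs; the gripper's body (76 mm by 85 mm) begins 54 mm behind the grasp point. The pads swing forward as they close: fully open they stand 13 mm farther back than shut.
Start: joints at [-68.64, 4.979, 10.078, 95.1, 0, 90], TCP at [0.2, -0.512, 0.231] pointing down, gripper open.
Joint ranges: [-179.16, 179.16], [-48.56, 103.87], [-65.8, 70.77], [-126.05, 130.52], [-82.76, 87.17], [-180, 180]. Speed limits (degrees/s): [127.2, 127.2, 147.25, 180, 180, 180].

INTERFACE

Orientations are given as [roll, pitch, yaw] about the fixed x, y, z axes, in that order (R = Rz(yaw) Ry(pitch) Rx(roll)).
In Python, from workcell import bot gives the robot as it stands.
- The arm moves only by the tool play_rows, never from a script. Its argument "rows" is a list of rows, each a list of 3 entries, a list of its own where there are three numbers: the shift along the tool's x, y, z in cm, then the turn about the tool's x in degrees, then the finger opening in cm, from 0 to 8.54. A call has 1 to 12 rows; each row is the pose to reach, as a shift and turn from the pose commanded when the call began, along the tool's axes at that moment; what a row does not reach only later rows make up. A row lasts 1/12 s, in which the tool goes at most 41.7 mm and 7.16 degrees, less where a joint would pass 70% of its speed; a pose out of reach is approached as far as the arm can. A call with a gripper value outside its range is refused whole. The fingers move at their own pace and stop on an object; "squeeze" is the grip in N (left out, the last holds). Time passes only in rows, so rows that repeat a pose let the fingers close. It gives the time, the measured TCP pose, the force and the opening at its end, in the units of the state.
- bot.get_obs(): the state, without advancing time (a new reading comes with each control period).
- bot.camera(name): name is "scene" or "top" or "wrist"; returns (picture, depth): 400x640x3 uint8, blue, green, red; 400x640 float32, m along the optical axis (not along the pixel's ray), 0 where there is no reading.
- bot.camera_model(name): a dict with "fx", "fy", "cx", "cy" (pixels), "origin" and "attitude" of the camera in the world; the wrist camera has in their place "mount" (4x4, takes a point from camera to tool coordinates, whose origin is the TCP and whose axes are the tool frame's). Camera axes: x right, y down, z forward; pixel columns grow to the right and rows downward; lengths in m; the calibration is good to about 2 mm. A picture is of the moment at which its call begins: read the wrist's pose just before it. camera_model takes no time and is no camera call.
- bot.job_done(): hands the job in, once; it reports no verdict.
The state is a dict: "time": time; "q": joint angles; "qd": joint speeds; "joint_efforts": joint torques, N m; "ee_pos": TCP position; "tcp_rot": TCP orientation; "wrist_force": force on the tool from outside, world axes, zero at the start; "torque": the same for the moment, N m; "opening": finger opening in m.
Only numpy, scipy, OpenCV 4.12 (cv2) and the standard library are available. Lean on these libraries where they do the work, as an engineer would, in place of code of your own. Each camera call takes 0.05 s, during which the arm holds its last target.

## Working session

There is one attempt and no reset: what is moved stays moved. The work goes in short steps, Python scripts to look and compute and a tool call to move; the robot and the scene stay as the last step left them, time stands still between calls to the robot, and variables do not carry over. Pictures are saved under pics/ and viewed, and the job is handed in when it is done.

Besides the shell and the picture viewer there is one more tool, called as name(argument=value, ...) on one line, values as JSON. play_rows: Moves the arm, as the interface text tells. Its arguments: {"type":"object","properties":{"rows":{"type":"array"},"squeeze":{"type":"number"}},"required":["rows"]}

```bash
mkdir -p pics; ls; python3 - <<'E'
from workcell import bot
import cv2,numpy as np
print(bot.get_obs(), bot.pinch_z)
for n in ["scene","top","wrist"]:
    p,d=bot.camera(n); cv2.imwrite(f"pics/{n}0.png",p); np.save(f"pics/{n}0.npy",d)
    print(n,bot.camera_model(n))
E
```

```text
pics
{'time': 0.0, 'q': array([-6.86390289e+01,  5.01157766e+00,  1.00322045e+01,  9.50990155e+01,
       -7.52881706e-04,  9.00025691e+01]), 'qd': array([-0.13292986, -0.11088258, -0.05334095, -0.13906123,  0.0626784 ,
       -0.01093555]), 'joint_efforts': array([-4.23579368e-04, -5.20393074e+01,  4.64796960e+01,  1.66332547e-02,
        2.83286192e-05,  2.62540760e-05]), 'ee_pos': array([ 0.20024303, -0.5119966 ,  0.23055834]), 'tcp_rot': array([-179.44715248,   89.92160772,  111.91125006]), 'wrist_force': array([0.56353932, 1.00896575, 0.94099833]), 'torque': array([-6.61439047e-05, -2.29099574e-02, -2.96614828e-03]), 'opening': 0.08550809955240195} 0.0187
scene {'fx': 435.7371643864321, 'fy': 435.7371643864321, 'cx': 315.4395206704958, 'cy': 200.60601621192467, 'origin': array([-0.21550603,  0.60061999,  1.24426734]), 'attitude': array([-134.66066869,    0.86013153, -126.09162773])}
top {'fx': 413.3089049607055, 'fy': 413.3089049607055, 'cx': 318.0869615907721, 'cy': 194.36137357096158, 'origin': array([0.32145337, 0.00389615, 1.65236264]), 'attitude': array([-168.61667582,    0.83250443,  -89.27801017])}
wrist {'fx': 341.9453938491661, 'fy': 341.9453938491661, 'cx': 318.9551570154286, 'cy': 197.3270021969971, 'mount': array([[-3.47077608e-04, -2.64997137e-01,  9.64249136e-01,
        -1.41713651e-01],
       [-3.72108931e-04, -9.64249094e-01, -2.64997259e-01,
         6.74228284e-02],
       [ 9.99999871e-01, -4.50780330e-04,  2.36061467e-04,
        -1.32934697e-03],
       [ 0.00000000e+00,  0.00000000e+00,  0.00000000e+00,
         1.00000000e+00]])}
```

View pics/scene0.png

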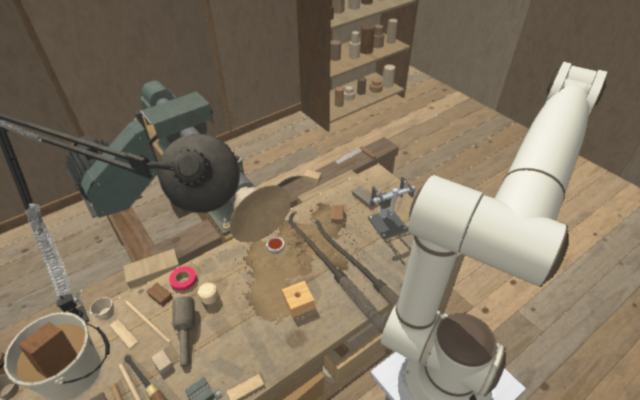

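View pics/top0.png

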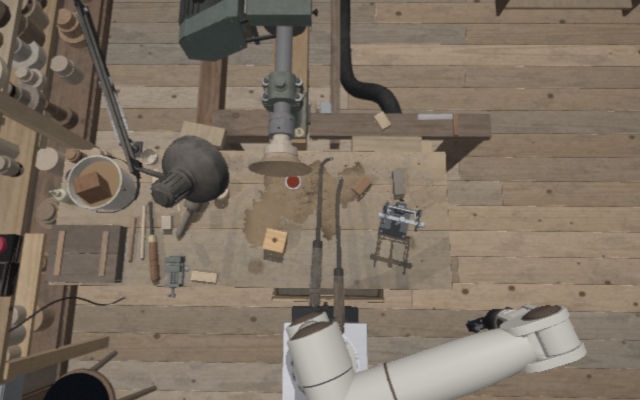

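View pics/wrist0.png

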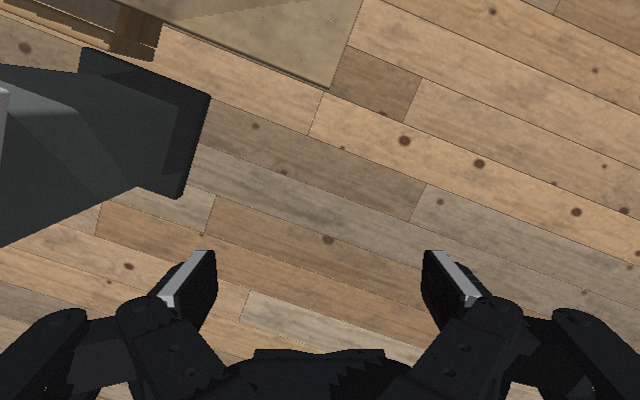

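The scene shows the stand at scene px (390,205) and top px (400,220). The key block is at top px (275,241), the tin at (293,182), the lamp at (195,170). I'll zoom in on the stand and block.

```bash
cat > h.py <<'E'
import numpy as np,cv2
from scipy.spatial.transform import Rotation as R
from workcell import bot
def cam(n):
    m=bot.camera_model(n)
    if 'mount' in m:
        o=bot.get_obs(); T=np.eye(4);T[:3,:3]=R.from_euler('xyz',o['tcp_rot'],degrees=True).as_matrix();T[:3,3]=o['ee_pos']
        T=T@m['mount']; return m,T[:3,:3],T[:3,3]
    return m,R.from_euler('xyz',m['attitude'],degrees=True).as_matrix(),np.array(m['origin'])
def ray(c,u,v):
    m,A,o=c; d=A@np.array([(u-m['cx'])/m['fx'],(v-m['cy'])/m['fy'],1]); return o,d
def onz(c,u,v,z):
    o,d=ray(c,u,v); return o+d*(z-o[2])/d[2]
def pts(c,dep):
    m,A,o=c; v,u=np.mgrid[:400,:640]
    P=np.stack([(u-m['cx'])/m['fx']*dep,(v-m['cy'])/m['fy']*dep,dep],-1)
    return P@A.T+o
def proj(c,p):
    m,A,o=c; q=A.T@(np.asarray(p)-o); return m['cx']+m['fx']*q[0]/q[2], m['cy']+m['fy']*q[1]/q[2]
def crop(p,x,y,w,h,s,name):
    cv2.imwrite(name,cv2.resize(p[y:y+h,x:x+w],None,fx=s,fy=s,interpolation=cv2.INTER_CUBIC))
E
python3 - <<'E'
from h import *
t=cv2.imread('pics/top0.png'); s=cv2.imread('pics/scene0.png')
crop(t,340,150,100,75*1+50,6,'pics/t1.png') if 0 else crop(t,340,160,110,80,7,'pics/t1.png')
crop(s,340,160,110,80,7,'pics/s1.png')
for n,px in [('top',[(275,241),(400,220),(380,208),(195,170),(293,182),(400,183),(361,186)]),('scene',[(297,297),(390,205),(390,225),(275,245)])]:
    c=cam(n);P=pts(c,np.load(f'pics/{n}0.npy'))
    for u,v in px: print(n,u,v,P[v,u].round(3))
E
```

```text
top 275 241 [0.461 0.2   0.012]
top 400 220 [ 0.524 -0.262  0.197]
top 380 208 [ 0.6   -0.219  0.002]
top 195 170 [0.591 0.342 0.618]
top 293 182 [0.697 0.133 0.033]
top 400 183 [ 0.699 -0.298  0.022]
top 361 186 [ 0.682 -0.14   0.036]
scene 297 297 [0.455 0.207 0.047]
scene 390 205 [ 0.565 -0.295  0.072]
scene 390 225 [ 0.527 -0.268  0.012]
scene 275 245 [0.694 0.141 0.027]
```

View pics/t1.png

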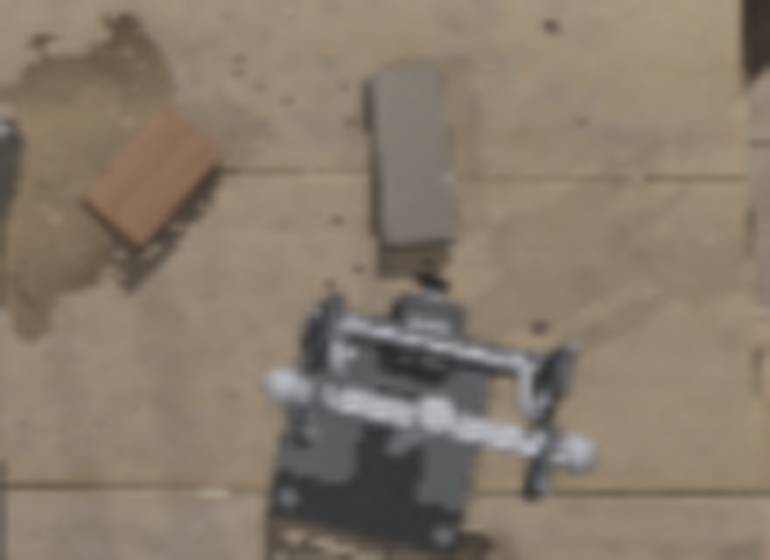

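View pics/s1.png

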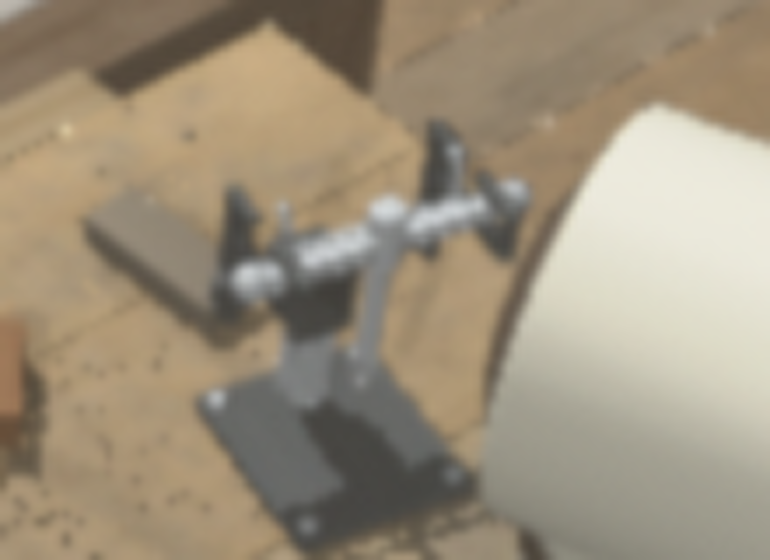

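```bash
cat >> h.py <<'E'
def goto(p,jaw,o=None):
    "print shift cm along tool axes and turn about tool x to bring TCP to p with tool z along +-jaw (horizontal)"
    o=o or bot.get_obs(); M=R.from_euler('xyz',o['tcp_rot'],degrees=True).as_matrix()
    s=M.T@(np.asarray(p)-o['ee_pos'])*100
    for sg in (1,-1):
        j=M.T@(sg*np.asarray(jaw)); # tool z -> rotate about x by a : z=(0,-sin a,cos a)
        a=np.degrees(np.arctan2(-j[1],j[2])); print('shift',s.round(2),'turn',round(a,2),'| q6',o['q'][5].round(1),'| tool axes',M.round(3).tolist() if sg==1 else '')
E
python3 - <<'E'
from h import *
c=cam('top')
for z in (0.165,0.17,0.175):
    a=onz(c,380.7,215,z);b=onz(c,422.6,224.7,z);d=b-a
    print(z,a.round(4),b.round(4),np.linalg.norm(d),np.degrees(np.arctan2(d[1],d[0])),((a+b)/2).round(4))
a=onz(c,380.7,215,.17);b=onz(c,422.6,224.7,.17);d=(a-b)[:2];d/=np.linalg.norm(d)
x=np.array([d[1],-d[0],0]);print('stand x',x)
g=(a+b)/2
goto([g[0],g[1],0.33],x)
# lamp
P=pts(c,np.load('pics/top0.npy'))
E
```

```text
0.165 [ 0.5465 -0.1988  0.165 ] [ 0.5127 -0.3489  0.165 ] 0.15383980304965775 -102.67188794190822 [ 0.5296 -0.2738  0.165 ]
0.17 [ 0.5457 -0.1981  0.17  ] [ 0.5121 -0.3477  0.17  ] 0.15332264671283533 -102.67188794190825 [ 0.5289 -0.2729  0.17  ]
0.175 [ 0.545  -0.1974  0.175 ] [ 0.5115 -0.3465  0.175 ] 0.15280549037601293 -102.67188794190827 [ 0.5282 -0.272   0.175 ]
stand x [ 0.97564229 -0.21936753  0.        ]
shift [ -9.92  39.32 -10.32] turn -55.97 | q6 90.0 | tool axes [[-0.0, 0.931, 0.364], [0.001, 0.364, -0.931], [-1.0, -0.0, -0.001]]
shift [ -9.92  39.32 -10.32] turn 124.03 | q6 90.0 | tool axes
```

play_rows(rows=[[[-9.9,39.3,-10.3],-56,5],[[-9.9,39.3,-10.3],-56,5],[[-9.9,39.3,-10.3],-56,5],[[-9.9,39.3,-10.3],-56,5],[[-9.9,39.3,-10.3],-56,5],[[-9.9,39.3,-10.3],-56,5],[[-9.9,39.3,-10.3],-56,5],[[-9.9,39.3,-10.3],-56,5],[[-9.9,39.3,-10.3],-56,5],[[-9.9,39.3,-10.3],-56,5],[[-9.9,39.3,-10.3],-56,5],[[-9.9,39.3,-10.3],-56,5]])

```text
time: 1.15
ee_pos: [0.5306, -0.2716, 0.3296]
tcp_rot: [161.7, 89.9, 149.3]
wrist_force: [-0.5, -0.6, -0.2]
opening: 0.0502
```

```bash
python3 - <<'E'
from h import *
o=bot.get_obs();print(o['time'],o['ee_pos'],o['q'].round(1))
np.savez('pics/w1.npz',pos=o['ee_pos'],rot=o['tcp_rot'])
p,d=bot.camera('wrist');cv2.imwrite('pics/w1.png',p);np.save('pics/w1.npy',d)
c=cam('wrist');print(proj(c,[.529,-.273,.175]))
E
```

```text
1.15 [ 0.53058246 -0.27164031  0.32955901] [-27.1  15.8  33.8 108.    0.   75.3]
(np.float64(319.2283680251676), np.float64(183.55346455257003))
```

View pics/w1.png

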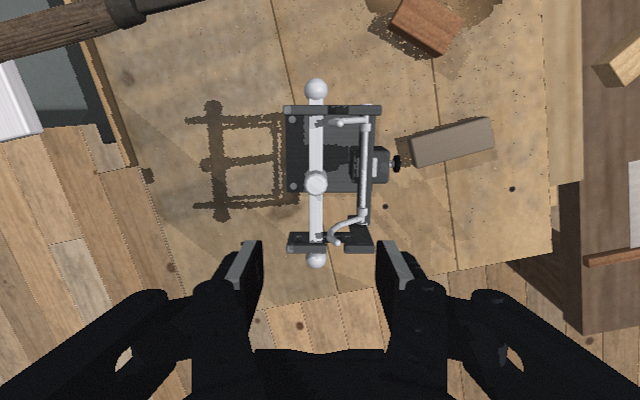

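The wrist view looks down on the key: balls at (316,89) and (316,261), hub top at (316,184), pivot rod right at u≈365. Next I'll crop it and check depth.

```bash
python3 - <<'E'
from h import *
p=cv2.imread('pics/w1.png');crop(p,270,70,140,210,2.8,'pics/w1c.png')
crop(p,275,225,115,50,6.5,'pics/w1d.png')
crop(p,275,90,115,50,6.5,'pics/w1e.png')
c=cam('wrist');P=pts(c,np.load('pics/w1.npy'))
for u,v in [(316,89),(316,261),(316,184),(316,140),(316,220),(365,150),(365,180),(365,210),(295,242),(305,242),(325,247),(333,232),(350,246),(362,242),(372,246),(292,110),(305,110),(340,110),(370,110),(345,122),(375,165),(300,160),(385,165)]: print(u,v,P[v,u].round(4))
E
```

```text
316 89 [ 0.5438 -0.1945  0.1835]
316 261 [ 0.5107 -0.3417  0.1836]
316 184 [ 0.5274 -0.2679  0.1968]
316 140 [ 0.5348 -0.2344  0.1805]
316 220 [ 0.519  -0.3044  0.179 ]
365 150 [ 0.5783 -0.259   0.1336]
365 180 [ 0.5728 -0.2888  0.1336]
365 210 [ 0.5669 -0.3194  0.1355]
295 242 [ 0.4957 -0.3206  0.1801]
305 242 [ 0.5029 -0.3278  0.1672]
325 247 [ 0.5222 -0.327   0.1904]
333 232 [ 0.5313 -0.3215  0.1726]
350 246 [ 0.5441 -0.3304  0.1913]
362 242 [ 0.5554 -0.3323  0.1839]
372 246 [ 0.5631 -0.3352  0.1901]
292 110 [ 0.5217 -0.2062  0.191 ]
305 110 [ 0.5318 -0.2084  0.1915]
340 110 [ 0.5603 -0.2152  0.1661]
370 110 [ 0.5822 -0.2197  0.1906]
345 122 [ 0.5632 -0.2269  0.1539]
375 165 [ 0.5878 -0.2801  0.1132]
300 160 [ 0.5021 -0.2728  0.0088]
385 165 [ 0.5982 -0.2825  0.1127]
```

View pics/w1c.png

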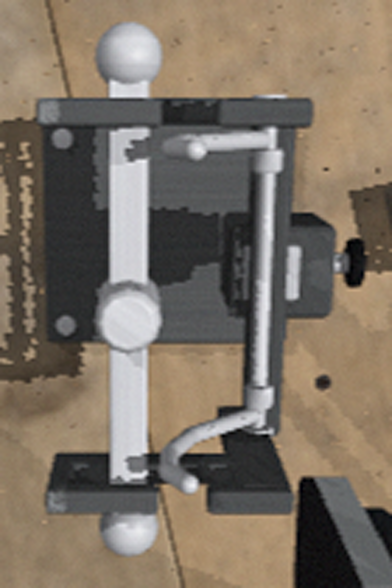

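View pics/w1d.png

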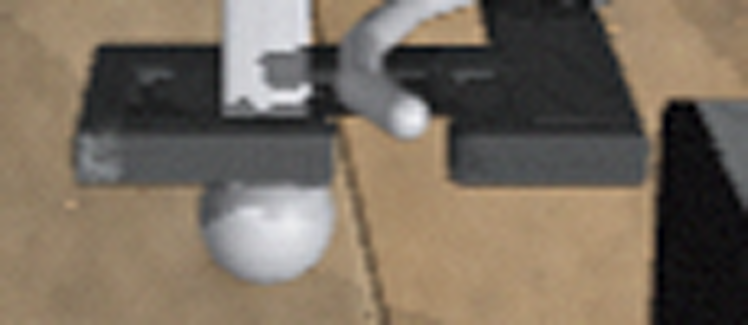

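View pics/w1e.png

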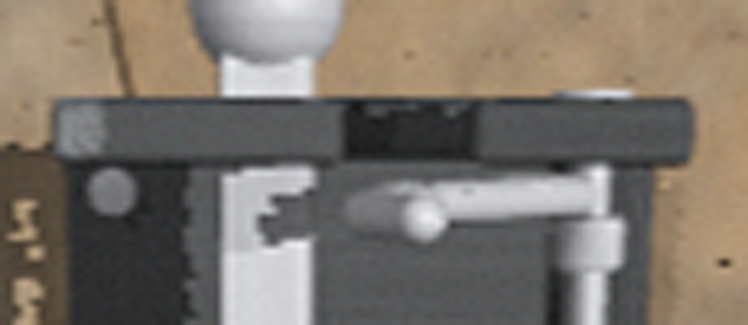

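```bash
python3 - <<'E'
from h import *
c=cam('wrist')
f=lambda u,v,W,H,z:onz(c,u+W/6.5,v+H/6.5,z)
zn=.191;zb=.179
fn=f(275,90,345,130,zn);fl=f(275,90,475,130,zn);f0=f(275,90,105,130,zn)
nn=f(275,225,333,158,zn);nl=f(275,225,449,158,zn);n0=f(275,225,125,158,zn)
fb=[f(275,90,220,280,zb),f(275,90,313,280,zb)];nb=[f(275,225,222,50,zb),f(275,225,311,50,zb)]
F=(fn+fl)/2;N=(nn+nl)/2
d=(F-N)[:2];print('hook dist',np.linalg.norm(d));
b1=sum(fb)/2;b2=sum(nb)/2;db=(b1-b2)[:2]
for q in (d,db):print('yaw of y',np.degrees(np.arctan2(q[1],q[0]))-90)
# balls
A=onz(c,316,89,.173);B=onz(c,316,261,.173);q=(A-B)[:2];print(np.linalg.norm(q),np.degrees(np.arctan2(q[1],q[0]))-90)
y=q/np.linalg.norm(q);x=np.array([y[1],-y[0]])
M=(F+N)/2
for n,p in dict(fn=fn,fl=fl,f0=f0,nn=nn,nl=nl,n0=n0,fb0=fb[0],fb1=fb[1],nb0=nb[0],nb1=nb[1],A=A,B=B,hub=onz(c,316,184,.196),rod=onz(c,365,180,.134)).items():
    e=(p-M)[:2];print(n,p.round(4),(e@x*1000).round(1),(e@y*1000).round(1))
print('x',x)
g=((A+B)/2)[:2];print('g',g); h=onz(c,316,184,.196)[:2]
print(R.from_euler('xyz',bot.get_obs()['tcp_rot'],degrees=True).as_matrix().round(4))
E
```

```text
hook dist 0.11976479657123856
yaw of y -12.949148924308517
yaw of y -12.688685634656224
0.15646728201351237 -12.688677574387285
fn [ 0.5497 -0.2124  0.191 ] -7.7 59.9
fl [ 0.5652 -0.2159  0.191 ] 8.2 59.9
f0 [ 0.5211 -0.206   0.191 ] -37.0 59.8
nn [ 0.5229 -0.3291  0.191 ] -8.2 -59.9
nl [ 0.5383 -0.3326  0.191 ] 7.6 -59.9
n0 [ 0.4952 -0.323   0.191 ] -36.6 -60.0
fb0 [ 0.5301 -0.2276  0.179 ] -23.4 40.8
fb1 [ 0.5419 -0.2302  0.179 ] -11.4 40.8
nb0 [ 0.5102 -0.315   0.179 ] -23.6 -48.9
nb1 [ 0.5224 -0.3177  0.179 ] -11.1 -48.8
A [ 0.5438 -0.1941  0.173 ] -17.4 76.5
B [ 0.5094 -0.3467  0.173 ] -17.4 -80.0
hub [ 0.5274 -0.268   0.196 ] -17.2 0.7
rod [ 0.5728 -0.2887  0.134 ] 31.6 -9.5
x [ 0.97557797 -0.21965342]
g [ 0.52662426 -0.2703994 ]
[[-1.000e-03  2.171e-01  9.762e-01]
 [ 3.000e-04  9.762e-01 -2.171e-01]
 [-1.000e+00  1.000e-04 -1.100e-03]]
```

```bash
python3 - <<'E'
from h import *
x=np.array([0.9752,-0.2215,0])
goto([.5273,-.2682,.2],x);goto([.5273,-.2682,.159],x)
E
```

```text
shift [12.96  0.39 -0.29] turn 0.26 | q6 75.3 | tool axes [[-0.001, 0.217, 0.976], [0.0, 0.976, -0.217], [-1.0, 0.0, -0.001]]
shift [12.96  0.39 -0.29] turn -179.74 | q6 75.3 | tool axes 
shift [17.06  0.39 -0.28] turn 0.26 | q6 75.3 | tool axes [[-0.001, 0.217, 0.976], [0.0, 0.976, -0.217], [-1.0, 0.0, -0.001]]
shift [17.06  0.39 -0.28] turn -179.74 | q6 75.3 | tool axes
```

play_rows(rows=[[[4,0.4,-0.3],0.3,5],[[8,0.4,-0.3],0.3,5],[[11,0.4,-0.3],0.3,5],[[13,0.4,-0.3],0.3,5],[[13,0.4,-0.3],0.3,5],[[13,0.4,-0.3],0.3,5]])

```text
time: 1.7
ee_pos: [0.5253, -0.2692, 0.2001]
tcp_rot: [170.1, 89.9, 157.1]
wrist_force: [-1.1, -0.6, 1.2]
opening: 0.0502
```

```bash
python3 - <<'E'
from h import *
o=bot.get_obs();print(o['time'],o['ee_pos'],o['wrist_force'])
p,d=bot.camera('wrist');cv2.imwrite('pics/w2.png',p)
goto([.5273,-.2682,.159],[0.9752,-0.2215,0])
E
```

```text
1.7 [ 0.52526718 -0.26919789  0.20005609] [-1.07357349 -0.59938438  1.2051282 ]
shift [4.26 0.14 0.09] turn -0.22 | q6 75.9 | tool axes [[0.001, 0.225, 0.974], [-0.001, 0.974, -0.225], [-1.0, -0.0, 0.001]]
shift [4.26 0.14 0.09] turn 179.78 | q6 75.9 | tool axes
```

View pics/w2.png

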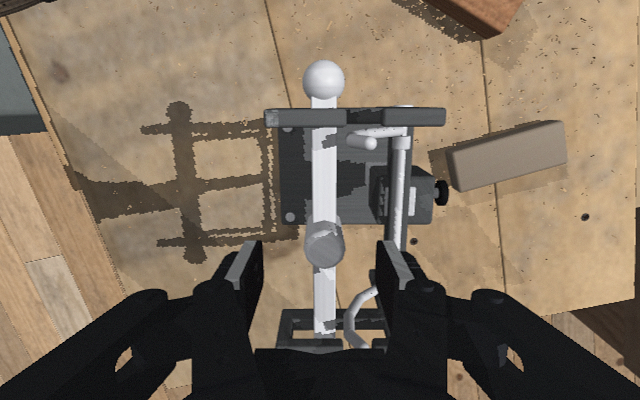

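The view shows the hub top at (324,243), about 2 mm inward of the finger midline (u≈319). I'll descend with that correction, then close.

play_rows(rows=[[[1.0,0.1,0.1],0,5],[[2.5,0.1,0.15],0,5],[[3.5,0.1,0.15],0,5],[[4.1,0.1,0.15],0,5],[[4.1,0.1,0.15],0,5]])

```text
time: 2.17
ee_pos: [0.5281, -0.2678, 0.1582]
tcp_rot: [166.2, 89.9, 153.3]
wrist_force: [-0.1, -0.4, 0.7]
opening: 0.0499
```

```bash
python3 - <<'E'
from h import *
o=bot.get_obs();print(o['time'],o['ee_pos'],o['wrist_force'])
p,d=bot.camera('wrist');cv2.imwrite('pics/w3.png',p)
E
```

```text
2.1667 [ 0.52808442 -0.26781892  0.15818637] [-0.12215407 -0.37186927  0.7138873 ]
```

View pics/w3.png

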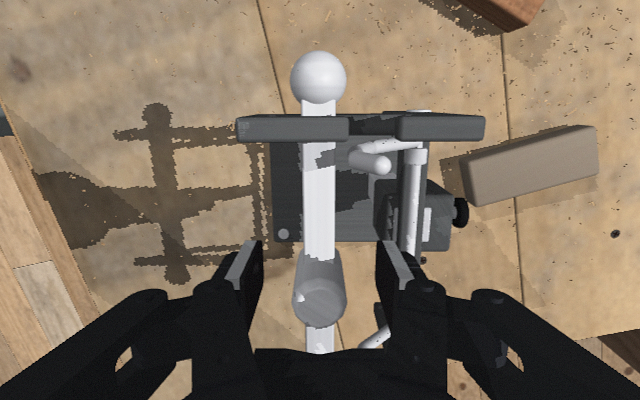

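play_rows(rows=[[[0,0,0],0,1.5],[[0,0,0],0,1.5],[[0,0,0],0,1.5],[[0,0,0],0,1.5],[[0,0,0],0,1.5],[[0,0,0],0,1.5],[[0,0,0],0,1.5],[[0,0,0],0,1.5]], squeeze=60)

```text
time: 2.88
ee_pos: [0.5287, -0.2681, 0.1603]
tcp_rot: [-12.8, 89.9, -25.7]
wrist_force: [-0.0, 0.1, 5.7]
opening: 0.0184
```

play_rows(rows=[[[-0.1,0,0],0,1.5],[[-0.2,0,0],0,1.5],[[-0.2,0,0],0,1.5],[[-0.2,0,0],0,1.5]])

```text
time: 3.22
ee_pos: [0.5283, -0.2679, 0.1608]
tcp_rot: [166.2, 90.0, 153.3]
wrist_force: [-0.2, 1.0, -3.3]
opening: 0.0181
```

```bash
python3 - <<'E'
from h import *
o=bot.get_obs();print(o['time'],o['ee_pos'],o['wrist_force'],o['torque'])
p,d=bot.camera('wrist');cv2.imwrite('pics/w4.png',p)
E
```

```text
3.2167 [ 0.52831119 -0.26790313  0.16080711] [-0.15173501  0.98263344 -3.2816519 ] [-0.03539941  0.0095472   0.01589879]
```

View pics/w4.png

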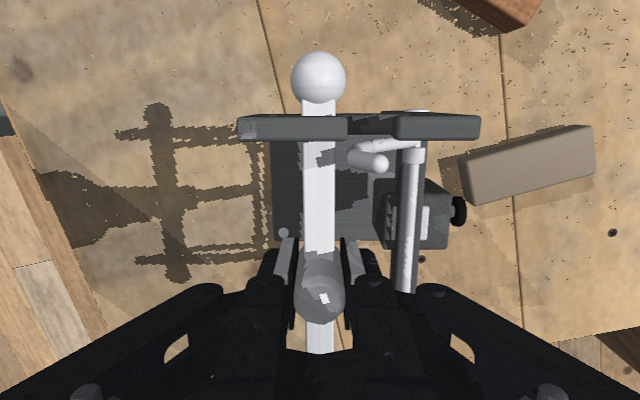

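play_rows(rows=[[[0,0,0.3],0,1.5],[[0,0,0.6],0,1.5],[[0,0,0.9],0,1.5],[[0,0,1.0],0,1.5],[[0,0,1.0],0,1.5],[[0,0,1.0],0,1.5]])

```text
time: 3.77
ee_pos: [0.5382, -0.2702, 0.161]
tcp_rot: [172.2, 90.0, 159.3]
wrist_force: [-2.7, 0.5, -3.5]
opening: 0.0183
```

play_rows(rows=[[[0,0,0.2],0,1.5],[[0,0,0.4],0,1.5],[[0,0,0.6],0,1.5],[[0,0,0.7],0,1.5],[[0,0,0.7],0,1.5],[[0,0,0.7],0,1.5]])

```text
time: 4.27
ee_pos: [0.5451, -0.2718, 0.161]
tcp_rot: [167.1, 90.0, 154.2]
wrist_force: [-3.6, 0.9, -3.4]
opening: 0.0185
```

```bash
python3 - <<'E'
from h import *
o=bot.get_obs();print(o['time'],o['ee_pos'],o['wrist_force'],o['torque'])
p,d=bot.camera('wrist');cv2.imwrite('pics/w5.png',p);np.save('pics/w5.npy',d)
crop(p,230,40,260,190,3,'pics/w5c.png')
E
```

```text
4.2667 [ 0.54506812 -0.27175996  0.16096171] [-3.62022935  0.85053298 -3.44792074] [ 0.08666683  0.63397114 -0.00903588]
```

View pics/w5c.png

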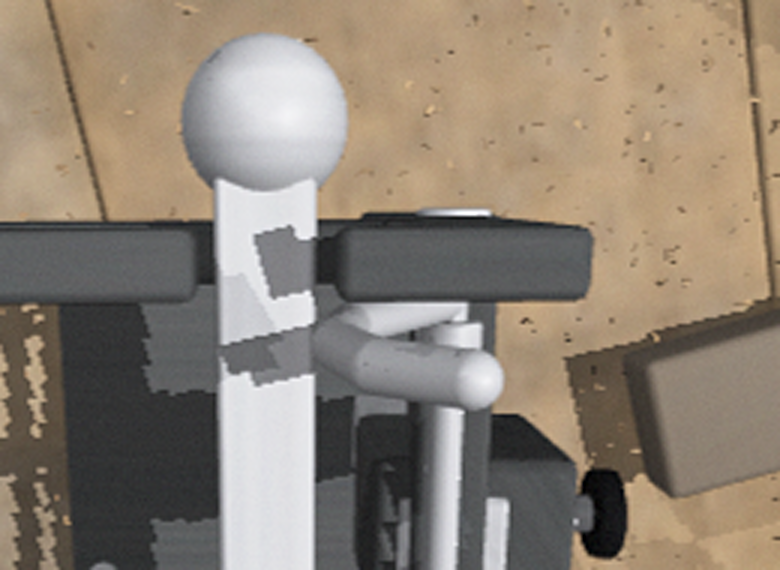

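The bar (217–316 in the crop) sits centred in the mouth (195–342), to about 0.3 mm. The keeper spring reads about 3.7 N, so I'll start a gentle trial lift.

play_rows(rows=[[[-0.1,0,0],0,1.5],[[-0.2,0,0],0,1.5],[[-0.3,0,0],0,1.5],[[-0.4,0,0],0,1.5],[[-0.5,0,0],0,1.5],[[-0.5,0,0],0,1.5]])

```text
time: 4.82
ee_pos: [0.5451, -0.2718, 0.1666]
tcp_rot: [-6.7, 90.0, -19.6]
wrist_force: [-3.1, 0.3, -3.6]
opening: 0.0183
```

Forces haven't changed: bar top is in the mouth and free. I'll continue up.

play_rows(rows=[[[-0.2,0,0],0,1.5],[[-0.4,0,0],0,1.5],[[-0.6,0,0],0,1.5],[[-0.8,0,0],0,1.5],[[-1.0,0,0],0,1.5],[[-1.0,0,0],0,1.5]])

```text
time: 5.32
ee_pos: [0.5452, -0.2718, 0.177]
tcp_rot: [-13.8, 90.0, -26.7]
wrist_force: [-3.0, 0.5, -1.6]
opening: 0.0185
```

play_rows(rows=[[[-0.2,0,0],0,1.5],[[-0.4,0,0],0,1.5],[[-0.6,0,0],0,1.5],[[-0.8,0,0],0,1.5],[[-1.0,0,0],0,1.5],[[-1.2,0,0],0,1.5],[[-1.4,0,0],0,1.5],[[-1.6,0,0],0,1.5],[[-1.8,0,0],0,1.5],[[-2.0,0,0],0,1.5]])

```text
time: 6.15
ee_pos: [0.5451, -0.2718, 0.1966]
tcp_rot: [-7.9, 90.0, -20.9]
wrist_force: [-0.8, -0.0, -3.3]
opening: 0.0184
```

```bash
python3 - <<'E'
from h import *
o=bot.get_obs();print(o['time'],o['ee_pos'],o['wrist_force'],o['torque'])
p,d=bot.camera('wrist');cv2.imwrite('pics/w6.png',p)
E
```

```text
6.15 [ 0.54513129 -0.27180707  0.19663006] [-0.76533468 -0.04851998 -3.27863636] [-0.00419157  0.26822569 -0.01106688]
```

View pics/w6.png

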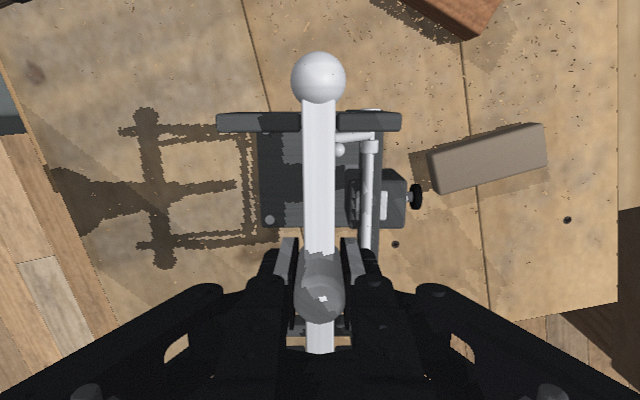

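The key is now above the hooks (bar bottom ≈0.205 against nose tops at 0.191) and the load is just its weight. Before travelling I'll measure the block hole and the lamp.

```bash
python3 - <<'E'
from h import *
t=cv2.imread('pics/top0.png'); s=cv2.imread('pics/scene0.png')
for n in ('top','scene'):
    c=cam(n);P=pts(c,np.load(f'pics/{n}0.npy'));D=np.load(f'pics/{n}0.npy')
    m=(D>0)&(P[...,2]>.3)&(P[...,2]<.9)&(abs(P[...,0]-.58)<.25)&(abs(P[...,1]-.35)<.25)
    q=P[m];
    for lo in np.arange(.3,.7,.05):
        k=q[(q[:,2]>=lo)&(q[:,2]<lo+.05)]
        if len(k)>5: print(n,lo.round(2),len(k),k.min(0).round(3),k.max(0).round(3))
crop(t,250,215,55,45,12,'pics/tb.png');crop(s,270,270,60,50,12,'pics/sb.png')
crop(t,150,120,100,100,6,'pics/tl.png')
E
```

```text
top 0.3 35 [0.706 0.11  0.3  ] [0.715 0.216 0.319]
top 0.5 193 [0.521 0.269 0.509] [0.611 0.457 0.55 ]
top 0.55 941 [0.527 0.265 0.55 ] [0.693 0.452 0.6  ]
top 0.6 2849 [0.487 0.283 0.6  ] [0.829 0.599 0.65 ]
top 0.65 1210 [0.492 0.361 0.65 ] [0.817 0.597 0.684]
scene 0.3 60 [0.703 0.122 0.3  ] [0.712 0.22  0.316]
scene 0.45 136 [0.529 0.319 0.473] [0.592 0.447 0.5  ]
scene 0.5 1133 [0.519 0.272 0.5  ] [0.63  0.459 0.55 ]
scene 0.55 1494 [0.514 0.269 0.55 ] [0.648 0.459 0.6  ]
scene 0.6 2360 [0.487 0.287 0.6  ] [0.829 0.6   0.65 ]
scene 0.65 1253 [0.49  0.368 0.65 ] [0.802 0.59  0.682]
```

View pics/tb.png

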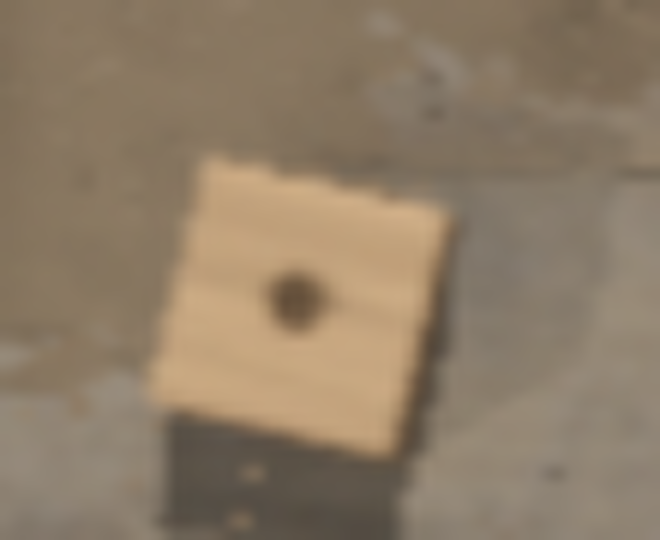

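View pics/sb.png

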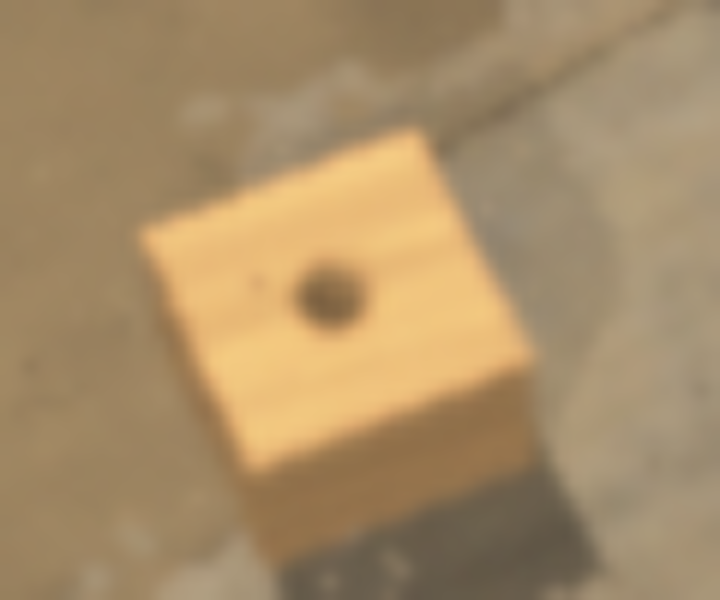

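View pics/tl.png

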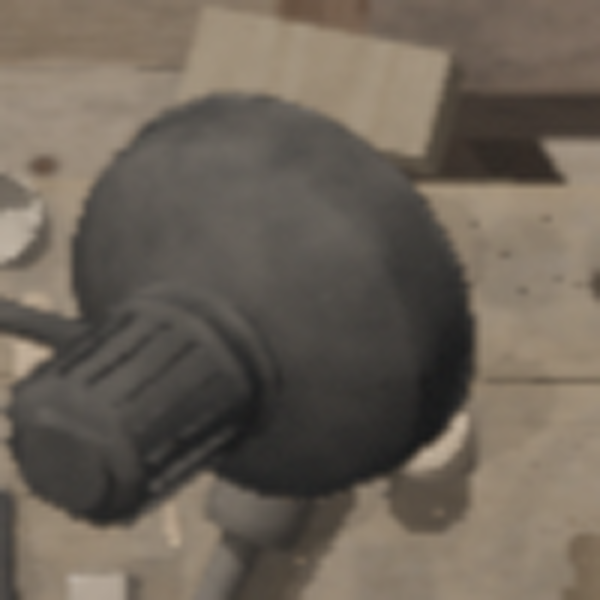

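```bash
python3 - <<'E'
from h import *
a=onz(cam('top'),274.75,240,.05);b=onz(cam('scene'),297.5,294.67,.05);print(a,b)
# block corners top view
for n,ps,o in (('top',[(205,158),(452,210),(395,455),(155,395)],(250,215)),('scene',[(142,235),(415,133),(535,355),(250,470)],(270,270))):
    q=[onz(cam(n),o[0]+u/12,o[1]+v/12,.05) for u,v in ps];print(n,np.mean(q,0),np.round(q,3).tolist())
h=(a+b)/2
goto([.545,-.272,.30],[.975,-.22,0]);
goto([.46,.10,.30],[.975,-.22,0]);
E
```

```text
[0.46176706 0.19691185 0.05      ] [0.45993147 0.20153404 0.05      ]
top [0.46053109 0.19535112 0.05      ] [[0.507, 0.228, 0.05], [0.491, 0.148, 0.05], [0.413, 0.164, 0.05], [0.431, 0.242, 0.05]]
scene [0.45912408 0.20027814 0.05      ] [[0.506, 0.231, 0.05], [0.489, 0.153, 0.05], [0.413, 0.168, 0.05], [0.429, 0.248, 0.05]]
shift [-10.29  -0.02  -0.02] turn -0.22 | q6 76.4 | tool axes [[0.001, 0.224, 0.975], [-0.0, 0.975, -0.224], [-1.0, -0.0, 0.001]]
shift [-10.29  -0.02  -0.02] turn 179.78 | q6 76.4 | tool axes 
shift [-10.32  34.33 -16.63] turn -0.22 | q6 76.4 | tool axes [[0.001, 0.224, 0.975], [-0.0, 0.975, -0.224], [-1.0, -0.0, 0.001]]
shift [-10.32  34.33 -16.63] turn 179.78 | q6 76.4 | tool axes
```

play_rows(rows=[[[-1.5,0,0],0,1.5],[[-4,0,0],0,1.5],[[-7,0,0],0,1.5],[[-10,0,0],0,1.5],[[-11.5,0,0],0,1.5],[[-12,0,0],0,1.5],[[-12,0,0],0,1.5]])

```text
time: 6.78
ee_pos: [0.5456, -0.272, 0.3174]
tcp_rot: [-11.7, 89.8, -24.6]
wrist_force: [0.5, -0.6, -3.1]
opening: 0.0186
```

play_rows(rows=[[[0,1.5,-1],0,1.5],[[0,4,-2.8],0,1.5],[[0,7,-4.9],0,1.5],[[0,10,-7],0,1.5],[[0,13,-9.1],0,1.5],[[0,16,-11.2],0,1.5],[[0,19,-13.3],0,1.5],[[0,22,-15.4],0,1.5],[[1,25,-17.5],0,1.5],[[2,28,-19.6],0,1.5],[[3,31,-21.7],0,1.5],[[4,33,-23],0,1.5]])

```text
time: 7.78
ee_pos: [0.393, 0.1034, 0.2742]
tcp_rot: [-179.7, 89.9, 167.4]
wrist_force: [0.2, 0.4, -3.5]
opening: 0.0183
```

play_rows(rows=[[[1,0.6,-0.4],0,1.5],[[2,1,-0.7],0,1.5],[[2,1,-0.7],0,1.5],[[2,1,-0.7],0,1.5]])

```text
time: 8.12
ee_pos: [0.3896, 0.1126, 0.2549]
tcp_rot: [-148.1, 89.9, -161.0]
wrist_force: [0.6, -0.4, -3.2]
opening: 0.0186
```

```bash
python3 - <<'E'
from h import *
o=bot.get_obs();print(o['time'],o['ee_pos'],o['wrist_force'],o['torque'],o['q'].round(1))
np.savez('pics/w7.npz',pos=o['ee_pos'],rot=o['tcp_rot'])
p,d=bot.camera('wrist');cv2.imwrite('pics/w7.png',p);np.save('pics/w7.npy',d)
print(proj(cam('wrist'),[.461,.199,.05]))
E
```

```text
8.1167 [0.38959682 0.11263818 0.25490952] [ 0.59884235 -0.43128987 -3.20053194] [ 0.00139319 -0.02003643 -0.00517503] [ 16.1 -13.8  -4.9  99.1  -0.  119. ]
(np.float64(371.7328129032501), np.float64(68.4280073786999))
```

View pics/w7.png

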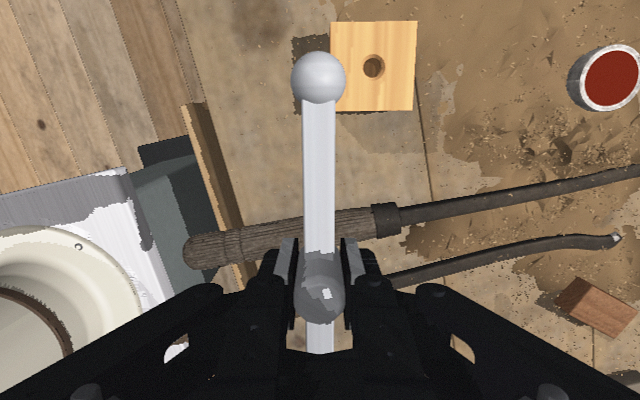

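```bash
python3 - <<'E'
from h import *
p=cv2.imread('pics/w7.png');crop(p,320,10,110,110,5.4,'pics/w7c.png')
c=cam('wrist')
hsv=cv2.cvtColor(p,cv2.COLOR_BGR2HSV)
m=((hsv[...,2]<150)).astype(np.uint8)[40:95,348:400]
cs,_=cv2.findContours(m,cv2.RETR_EXTERNAL,2)
for k in cs:
    if cv2.contourArea(k)>50: print(cv2.contourArea(k),np.array(cv2.minEnclosingCircle(k)[0])+[348,40],cv2.minEnclosingCircle(k)[1],onz(c,*(np.array(cv2.minEnclosingCircle(k)[0])+[348,40]),.05))
print(onz(c,(330+416)/2,67,.05))
E
```

```text
277.0 [372.99606323  65.67322922] 11.087996482849121 [0.46262687 0.20115564 0.05      ]
[0.46241301 0.19998755 0.05      ]
```

View pics/w7c.png

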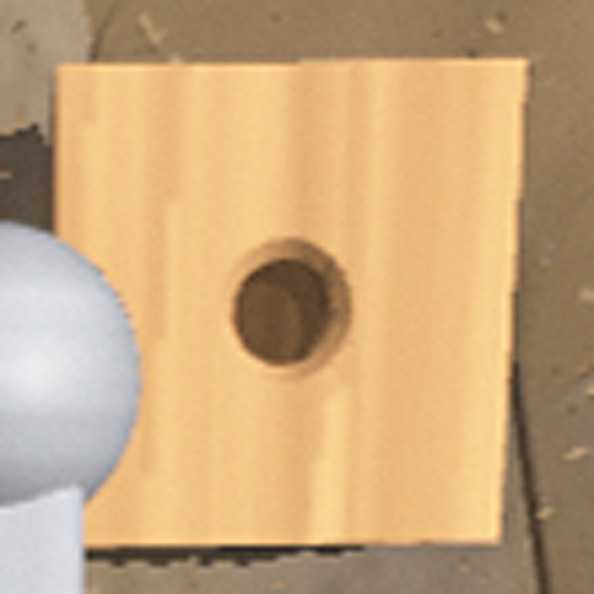

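```bash
python3 - <<'E'
from h import *
m=bot.camera_model('wrist');A=m['mount'][:3,:3];o=m['mount'][:3,3]
def pj(p):
    q=A.T@(np.array(p)-o);return m['cx']+m['fx']*q[0]/q[2],m['cy']+m['fy']*q[1]/q[2]
for dx in (-.003,0,.003):
  for dy in (-.001,0,.001): print(dx,dy,'ball',np.round(pj([-.0137+dx,.076+dy,0]),1),'hubtop',np.round(pj([-.0367+dx,dy,0]),1))
p=cv2.imread('pics/w7.png');crop(p,280,40,80,290,2,'pics/w7k.png');crop(p,280,235,80,95,6,'pics/w7h.png')
c=cam('wrist');h=onz(c,373.9,67,.05);print(h)
print('lamp dist etc'); goto([h[0],h[1],.2],[.975,-.22,0])
P=np.load('pics/w7.npy');print(P[290:320:5,310:330:5].round(4))
E
```

```text
-0.003 -0.001 ball [319.9  83.3] hubtop [320.  313.8]
-0.003 0 ball [319.9  80.2] hubtop [320.  311.3]
-0.003 0.001 ball [319.9  77.2] hubtop [320.  308.7]
0 -0.001 ball [319.9  83.8] hubtop [320.  308.7]
0 0 ball [319.9  80.8] hubtop [320.  306.2]
0 0.001 ball [319.9  77.8] hubtop [320.  303.7]
0.003 -0.001 ball [319.9  84.2] hubtop [319.9 303.9]
0.003 0 ball [319.9  81.3] hubtop [319.9 301.4]
0.003 0.001 ball [319.9  78.4] hubtop [319.9 298.9]
[0.46324908 0.19979507 0.05      ]
lamp dist etc
shift [ 5.56 10.16  5.19] turn -0.22 | q6 119.0 | tool axes [[-0.001, 0.224, 0.975], [-0.0, 0.975, -0.224], [-1.0, -0.001, -0.001]]
shift [ 5.56 10.16  5.19] turn 179.78 | q6 119.0 | tool axes 
[[0.119  0.1184 0.1189 0.1189]
 [0.1192 0.1186 0.1195 0.1191]
 [0.1191 0.1193 0.1198 0.1208]
 [0.1197 0.12   0.1213 0.1213]
 [0.1214 0.1216 0.12   0.121 ]
 [0.1215 0.121  0.1218 0.1208]]
```

View pics/w7h.png

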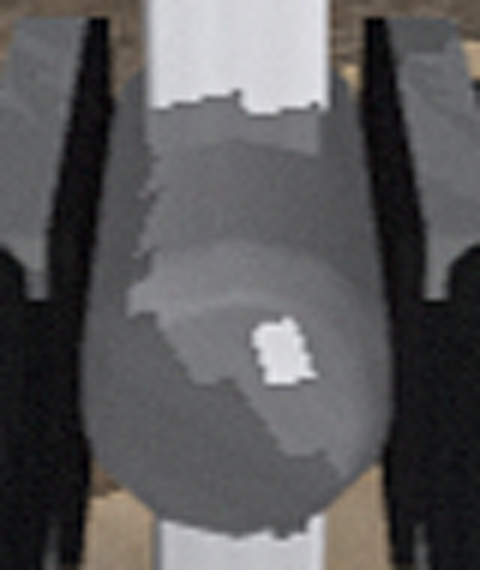

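View pics/w7k.png

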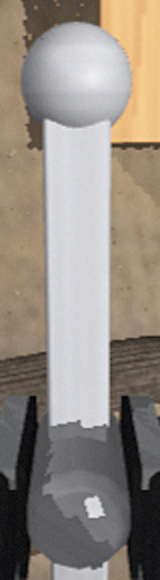

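play_rows(rows=[[[1,2,1],0,1.5],[[2.5,4.5,2.3],0,1.5],[[4,7,3.6],0,1.5],[[5.5,9.2,4.7],0,1.5],[[7,10,5.2],0,1.5],[[8,10.05,5.2],0,1.5],[[8,10.05,5.2],0,1.5],[[8,10.05,5.2],0,1.5]])

```text
time: 8.83
ee_pos: [0.463, 0.1981, 0.1764]
tcp_rot: [-136.3, 89.9, -149.3]
wrist_force: [-0.2, 0.4, -3.0]
opening: 0.0188
```

```bash
python3 - <<'E'
from h import *
o=bot.get_obs();print(o['time'],o['ee_pos'],o['wrist_force'],o['torque'],o['q'].round(1))
p,d=bot.camera('scene');cv2.imwrite('pics/s8.png',p);crop(p,220,190,150,140,5,'pics/s8c.png')
p,d=bot.camera('top');crop(p,225,190,100,90,6,'pics/t8c.png')
M=R.from_euler('xyz',o['tcp_rot'],degrees=True).as_matrix()
tip=o['ee_pos']+M@[.086,.001,-.0003];print('tip',tip,'scene px',proj(cam('scene'),tip),'hole',proj(cam('scene'),[.463,.1998,.05]))
E
```

```text
8.8333 [0.46303755 0.19807652 0.17636256] [-0.15907246  0.42409721 -2.95541958] [0.01511953 0.00383387 0.01351826] [ 23.2  -2.1  -3.2  88.9  -0.  126.2]
tip [0.46289597 0.19907436 0.09036213] scene px (np.float64(297.0483251437729), np.float64(286.4395979890123)) hole (np.float64(297.40537156869215), np.float64(293.73652827403816))
```

View pics/s8c.png

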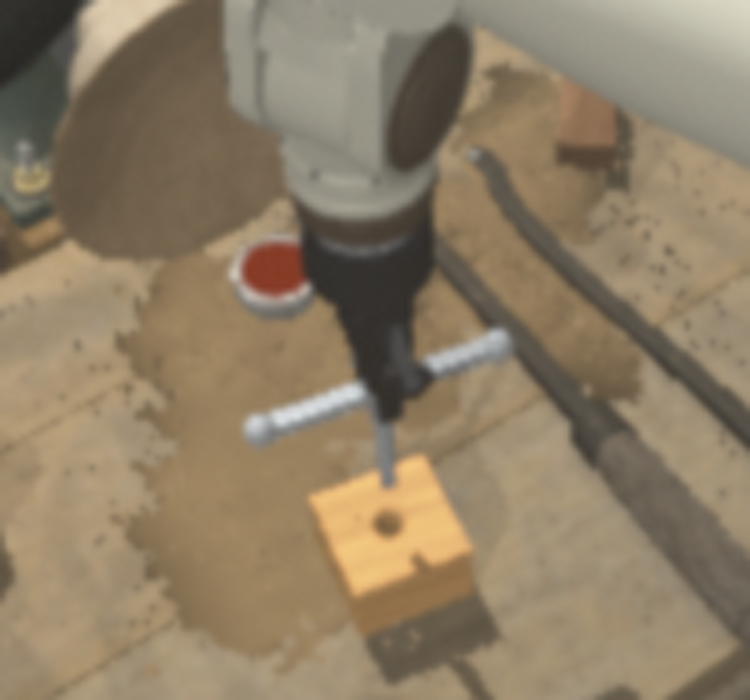

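View pics/t8c.png

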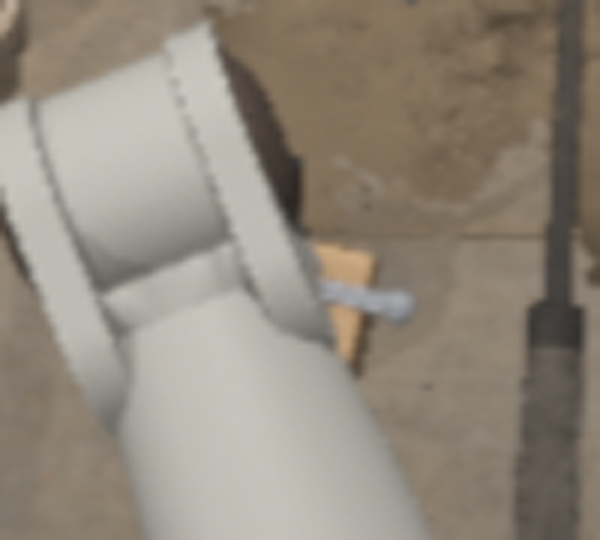

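Scene view: tip at about (297.6,287), directly over the hole at (297.6,294.4), which matches the computed projection. Lowering now.

play_rows(rows=[[[1,0.05,0],0,1.5],[[2,0.05,0],0,1.5],[[3,0.05,0],0,1.5],[[3.5,0.05,0],0,1.5],[[4,0.05,0],0,1.5],[[4.5,0.05,0],0,1.5],[[5,0.05,0],0,1.5],[[5,0.05,0],0,1.5]])

```text
time: 9.6
ee_pos: [0.4631, 0.1994, 0.1252]
tcp_rot: [-145.4, 89.9, -158.4]
wrist_force: [0.4, -1.0, -3.7]
opening: 0.0183
```

play_rows(rows=[[[0.4,0,0],0,1.5],[[0.8,0,0],0,1.5],[[1.2,0,0],0,1.5],[[1.6,0,0],0,1.5],[[2,0,0],0,1.5],[[2.2,0,0],0,1.5],[[2.2,0,0],0,1.5]])

```text
time: 10.18
ee_pos: [0.4632, 0.1994, 0.1037]
tcp_rot: [-143.3, 90.0, -156.2]
wrist_force: [-0.3, 0.0, -3.1]
opening: 0.0186
```

Free entry. I'll find the floor in 1 mm steps.

play_rows(rows=[[[0.1,0,0],0,1.5],[[0.2,0,0],0,1.5],[[0.3,0,0],0,1.5],[[0.3,0,0],0,1.5]])

```text
time: 10.52
ee_pos: [0.4635, 0.1995, 0.1012]
tcp_rot: [-167.6, 90.0, 179.5]
wrist_force: [-0.0, 0.0, -3.5]
opening: 0.0184
```

play_rows(rows=[[[0.1,0,0],0,1.5],[[0.2,0,0],0,1.5],[[0.2,0,0],0,1.5]])

```text
time: 10.77
ee_pos: [0.4634, 0.1994, 0.0991]
tcp_rot: [-145.6, 90.0, -158.5]
wrist_force: [0.1, -0.3, -3.0]
opening: 0.0184
```

play_rows(rows=[[[0.1,0,0],0,1.5],[[0.2,0,0],0,1.5],[[0.2,0,0],0,1.5]])

```text
time: 11.02
ee_pos: [0.4638, 0.1997, 0.0983]
tcp_rot: [42.6, 89.9, 29.7]
wrist_force: [-1.9, 0.3, 4.6]
opening: 0.0186
```

play_rows(rows=[[[0.1,0,0],0,1.5],[[0.1,0,0],0,1.5],[[0.1,0,0],0,1.5]])

```text
time: 11.27
ee_pos: [0.464, 0.1998, 0.0982]
tcp_rot: [42.7, 89.9, 29.7]
wrist_force: [-4.3, -1.2, 10.7]
opening: 0.0186
```

Bottom reached: contact at TCP z 0.098, as predicted. I'll ease off 1 mm, check, then release.

play_rows(rows=[[[-0.1,0,0],0,1.5],[[-0.1,0,0],0,1.5],[[-0.1,0,0],0,2.2],[[-0.1,0,0],0,2.6],[[-0.1,0,0],0,3.2],[[-0.1,0,0],0,4],[[-0.1,0,0],0,5],[[-0.1,0,0],0,6],[[-0.1,0,0],0,6],[[-0.1,0,0],0,6]])

```text
time: 12.1
ee_pos: [0.4635, 0.1995, 0.0973]
tcp_rot: [-107.1, 90.0, -120.0]
wrist_force: [-0.0, 0.5, -0.8]
opening: 0.06
```

```bash
python3 - <<'E'
from h import *
o=bot.get_obs();print(o['time'],o['ee_pos'],o['wrist_force'],o['opening'])
p,d=bot.camera('wrist');cv2.imwrite('pics/w9.png',p)
p,d=bot.camera('scene');crop(p,220,190,150,140,5,'pics/s9c.png')
E
```

```text
12.1 [0.46346984 0.1994661  0.09726184] [-0.03855147  0.5413237  -0.83295319] 0.05995930580304739
```

View pics/w9.png

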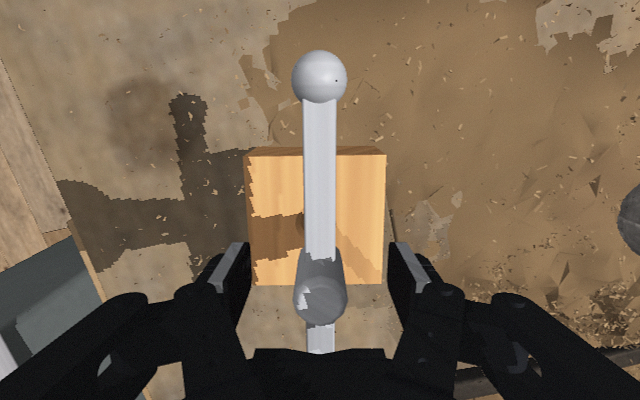

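View pics/s9c.png

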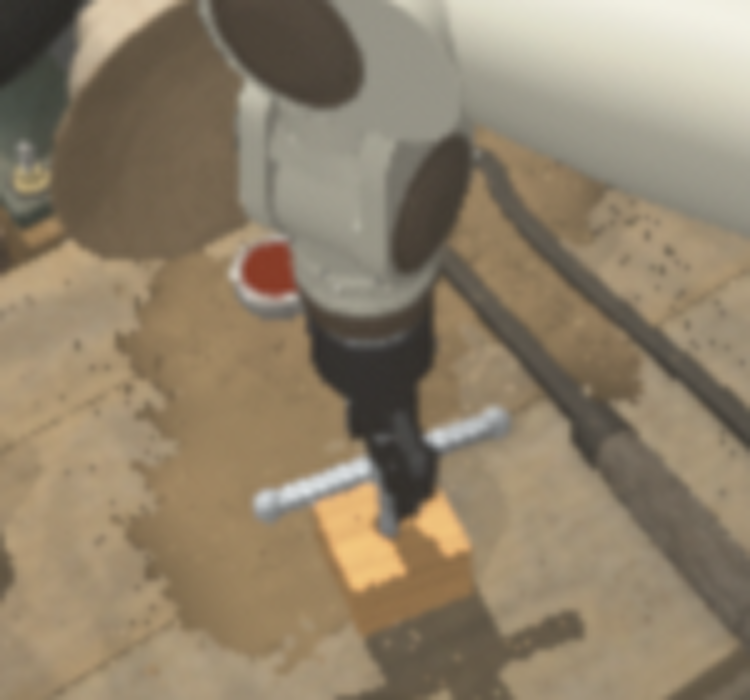

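The key is standing in the hole with the fingers clear on both sides. I'll withdraw straight up, then move away from the lamp.

play_rows(rows=[[[-1,0,0],0,6],[[-2.5,0,0],0,6],[[-4.5,0,0],0,6],[[-7,0,0],0,6],[[-9,0,0],0,6],[[-10,0,0],0,6],[[-10.5,-3,0],0,6],[[-11,-6,-1],0,6],[[-11,-9,-2],0,6],[[-11,-12,-3],0,6],[[-11,-14,-3],0,6],[[-11,-14,-3],0,6]])

```text
time: 13.2
ee_pos: [0.4018, 0.0674, 0.2079]
tcp_rot: [-20.2, 89.9, -33.3]
wrist_force: [-0.6, 1.4, -0.1]
opening: 0.0604
```

play_rows(rows=[[[0,0,0],0,6],[[0,0,0],0,6],[[0,0,0],0,6],[[0,0,0],0,6],[[0,0,0],0,6],[[0,0,0],0,6]])

```text
time: 13.7
ee_pos: [0.403, 0.0702, 0.2071]
tcp_rot: [-159.3, 90.0, -172.2]
wrist_force: [1.0, 0.6, -0.2]
opening: 0.0602
```

```bash
python3 - <<'E'
from h import *
o=bot.get_obs();print(o['time'],o['ee_pos'],o['wrist_force'],np.abs(o['qd']).max())
c=cam('wrist');p,d=bot.camera('wrist');cv2.imwrite('pics/w10.png',p)
cs=cam('scene');p,d=bot.camera('scene');cv2.imwrite('pics/s10.png',p);crop(p,220,190,200,150,4,'pics/s10c.png')
P=pts(cs,d);k=(d>0)&(abs(P[...,0]-.463)<.03)&(abs(P[...,1]-.2)<.1)&(P[...,2]>.09)&(P[...,2]<.2)
q=P[k];print('hub/bar pts',len(q),q.mean(0),q[:,2].max(),'expected hub top .135')
for u,v in [(0,0)]:pass
E
```

```text
13.7 [0.40298262 0.0701771  0.20712084] [ 1.02087438  0.57603282 -0.15483294] 0.23381139437739704
hub/bar pts 318 [0.46139618 0.20266671 0.1174994 ] 0.13696910872787282 expected hub top .135
```

View pics/s10c.png

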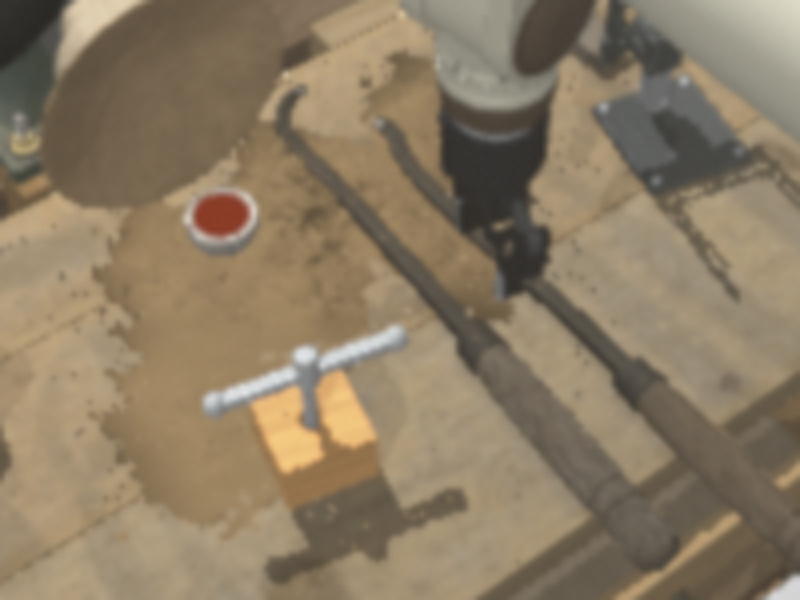

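View pics/w10.png

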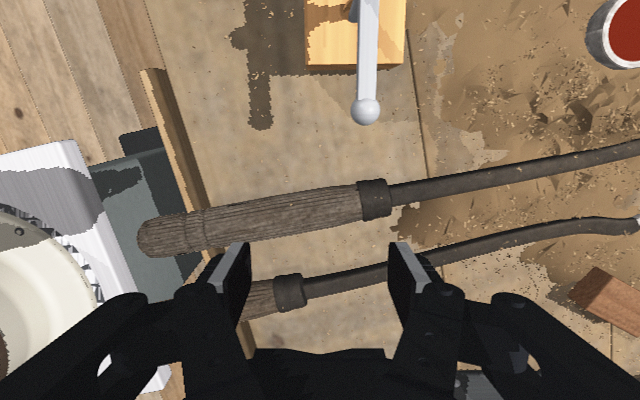

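The key stands upright in the block, with its hub top at z≈0.137 (0.135 expected at full depth). The robot is clear, so I'm handing in.

```bash
python3 -c "
from workcell import bot
print(bot.job_done())"
```

```text
the job is handed in; nothing more can be done
None
```

The chuck key is off the hooks and standing upright on the bottom of the hole in the key block. I handed in at about 14 s of the 61 s.

- **Unhooking:** I gripped the hub and eased the key up about 2 mm. I then pushed it about 17 mm inwards against the keeper, which read about 3.7 N. The wrist camera showed the bar centred in the far hook's mouth to about 0.3 mm, so I lifted it straight up. The readings taken between moves changed by only 1–2 N during the lift, so there was no sign of catching.
- **Placing:** The key went into the hole without touching the sides. The floor was felt at the predicted height, with the wrist force peaking at about 11 N upwards before I backed off and let go.
- **Final checks:** The scene image shows the key upright in the block, with its hub top at z≈0.137 m against 0.135 m expected at full depth. The gripper was open and clear, with about 1 N of sensor noise on the wrist.
- **Left alone:** I never went near the wax tin, sanding block or whetstone. The last pictures show the tin and sanding block where they were. The whetstone was not visible in them, so I did not check it again.

No check failed. The top and scene cameras put the hole about 5 mm apart in y, so I used the wrist camera's position.

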